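# Flex the pliers: stock or repair

### The arm

A 6-joint arm with a two-finger parallel gripper is mounted at the origin on the work surface. World frame = base frame: x ahead of the robot, y to its left, z up, the work surface at z = 0. Lengths are in m, angles in rad, forces in N, time in s.
With the tool pointing down it reaches from about 0.35 to 0.975 m from the base axis. Payload 4.9 kg.
Tool frame: the origin (TCP) lies between the finger pads; the fingertips stand 19 mm ahead of it and the grasp point (between the pads) is the TCP; z points along the fingers, y is the direction in which the jaws open and shut (so a half turn about z gives the same grasp; the last joint's range is limited). The gripper opens to 85 mm and grips with 20 to 120 N. Pads are 22 mm wide; open, the fingers measure 114 mm over their backs; the gripper's body (76 mm by 85 mm) begins 54 mm behind the grasp point. The pads swing forward as they close: fully open they stand 13 mm farther back than shut.
Start: joints at [-1.399, 0.053, 1.613, -0, 1.476, -0.119], TCP at [0.179, -0.599, 0.25] pointing down, gripper open.
Joint ranges: [-3.01, 3.01], [-1.01, 2.22], [0.06, 2.58], [-1.02, 4.17], [0.09, 2.62], [-3.14, 3.14]. Speed limits (rad/s): [2.57, 2.57, 3.14, 3.14, 3.14, 3.14].

### API

Orientations are given as a unit quaternion [w, x, y, z].
In Python, from plant import state, grab_frame, calibration, job_done gives the robot as it stands. The module is installed in compiled form; this text tells all that it offers.
- The arm moves only by the tool servo_tool, never from a script. Its argument "deltas" is a list that holds one entry, the list of rows, each a list of 5 numbers: the finger opening in mm, from 0 to 85.4, then the shift along the world's x, y, z in mm, then the turn about the world's z in units of 6 degrees (1.0 is 6 degrees). A call has 1 to 5 rows; each row is the pose to reach, as a shift and turn from the pose commanded when the call began; what a row does not reach only later rows make up. A row lasts 1/8 s, in which the tool goes at most 62.5 mm and 10.7 degrees, less where a joint would pass 70% of its speed; a pose out of reach is approached as far as the arm can. A call with a gripper value outside its range is refused whole. The fingers move at their own pace and stop on an object; the grip force is fixed at half the most. Time passes only in rows, so rows that repeat a pose let the fingers close. It gives the time, the measured TCP pose, the force and the opening at its end, in the units of the state.
- state(): the state, without advancing time (a new reading comes with each control period).
- grab_frame(name): name is "scene" or "side" or "wrist"; returns the picture (384x512x3 uint8, red, green, blue); there is no depth.
- calibration(name): a dict with "intrinsics" (3x3 intrinsics, pixels), "world_from_camera" (4x4, takes a point from camera to world coordinates). Camera axes: x right, y down, z forward; pixel columns grow to the right and rows downward; lengths in m; the calibration is good to about 2 mm. The wrist camera is an equidistant fisheye: a pixel r from the principal point sees the ray r / f radians off the axis. A picture is of the moment at which its call begins: read the wrist's pose just before it. calibration takes no time and is no camera call; for the wrist camera it gives the pose at the moment of the call.
- job_done(): hands the job in, once; it reports no verdict.
The state is a dict: "time": time; "joint_pos": joint angles; "joint_vel": joint speeds; "joint_efforts": joint torques, N m; "tool_pos": TCP position; "tool_rot": TCP orientation; "contact_force": force on the tool from outside, world axes, zero at the start; "ft_torque": the same for the moment, N m; "gripper_width": opening from 0.0 (shut) to 1.0 (fully open).
Only numpy, scipy, OpenCV 4.12 (cv2) and the standard library are available. Lean on these libraries where they do the work, as an engineer would, in place of code of your own. Each camera call takes 0.05 s, during which the arm holds its last target.

### The job

Two pairs of pliers lie half open on the workbench, and one of them has seized. Squeeze the handles of each pair together to find out which: lay the pair that moves freely, fully shut, in the plywood stock crate, and lay the seized pair in the steel repair tray beside the oil can. Each must lie flat inside.

Things in the scene. Friction and masses are not known exactly. Their poses are not given: they have to be found in the camera images.
- pliers_a_grip (a point): steel pliers, black handles, lying flat, 166 mm long, 16 thick, 0.2 kg. Point: midway between the half-open handles, 8 mm up, 60 mm behind the pivot; jaw tips 116 mm ahead, handle ends 50 mm behind. x along the mid-line to the jaws (away from the robot, +-0.35 rad), y across the handles, z up. Handles 12 mm wide, 52 to 63 over both here. Frame fixed to the y-side handle: once shut, their middle is 9 mm to +y
- pliers_a (a joint): opening of the handles of this pair, rad: 0 shut (40 mm over both handles), 0.25 to 0.33 as found. No spring: it stays as left. A free pair shuts under 5 N at the grip point; the seized pair stays above 0.2 however hard it is squeezed. Nothing shows beforehand which pair is which
- pliers_b_grip (a point): the other pliers, same look, size, point and axes as pliers_a_grip: midway between the half-open handles, half-way up (8 mm), 60 mm behind the pivot, x to the jaws, y across the handles, z up. Either pair may lie on the left
- pliers_b (a joint): opening of the handles of this pair, rad: 0 shut (40 mm over both handles), 0.25 to 0.33 as found. No spring: it stays as left. A free pair shuts under 5 N at the grip point; the seized pair stays above 0.2 however hard it is squeezed. Nothing shows beforehand which pair is which
- repair_tray (a point): low bare steel tray, open on top, outside 250 mm (x) by 200 (y) by 22 high, walls and floor 4 mm; at its far (+x) end an 80 mm ledge carries an oil can (105 mm high) and a brick-red block. Fixed. Point: middle of the inner floor, z up. On the left or the right, the crate on the other side
- stock_crate (a point): plywood box, open on top, outside 250 mm (x) by 200 (y) by 45 high, walls and floor 7 mm, battens on its long sides. Fixed. Point: middle of the inner floor, z up. On the left or the right, the tray on the other side
Things that resemble listed ones, but are neither listed nor needed, are in the scene too. Leave any green or yellow look-alike of the part that bears pliers_b_grip alone.

How it is judged:
On the way:
1. the seized pair's handles have been squeezed (at least 5 N on its right handle for 0.2 s) (contact force between the fingers and pliers_b above 5 N), for 0.2 s.
At the end, for the whole second after the job is handed in: The free pair lies in the stock crate, shut to less than 0.08 rad, and the seized pair lies in the repair tray; each has its grip point within 115 mm (x) and 90 mm (y) of the middle and less than 25 mm above the floor, lies flat to within 0.2 rad, and is at rest (x of pliers_a_grip in the frame of stock_crate between -0.115 and 0.115 m and y of pliers_a_grip in the frame of stock_crate between -0.09 and 0.09 m and z of pliers_a_grip in the frame of stock_crate between -0.005 and 0.025 m and angle between each of pliers_a_grip, pliers_b_grip's own z axis and vertical below 0.2 rad and linear speed of each of pliers_a_half, pliers_b_half below 0.03 m/s and value of joint pliers_a below 0.08 rad and x of pliers_b_grip in the frame of repair_tray between -0.115 and 0.115 m and y of pliers_b_grip in the frame of repair_tray between -0.09 and 0.09 m and z of pliers_b_grip in the frame of repair_tray between -0.005 and 0.025 m); the robot touches nothing.
It also fails if it takes over 56 s, if anything falls off the work surface, if the arm or the gripper's body presses on something with over 40 N, if the wrist force passes 120 N, or if a joint passes its speed limit or range.

## Working session

There is one attempt and no reset: what is moved stays moved. The work goes in short steps, Python scripts to look and compute and a tool call to move; the robot and the scene stay as the last step left them, time stands still between calls to the robot, and variables do not carry over. Pictures are saved under pics/ and viewed, and the job is handed in when it is done.

Besides the shell and the picture viewer there is one more tool, called after "Request:" by a JSON object that holds its "fn" and its "kwargs". servo_tool: Moves the arm, as the interface text tells. Its arguments: {"type":"object","properties":{"deltas":{"type":"array","items":{"type":"array","items":{"type":"array","items":{"type":"number"}}}}},"required":["deltas"]}

```bash
mkdir -p pics; python3 - <<'E'
from plant import *
import cv2
for n in("scene","side","wrist"):
    c=calibration(n);f=grab_frame(n);cv2.imwrite(f"pics/{n}0.png",f[:,:,::-1])
    print(n,c["intrinsics"].round(1).tolist(),c["world_from_camera"].round(3).tolist())
print(state())
E
```

```text
scene [[352.7, 0.0, 253.7], [0.0, 352.7, 196.6], [0.0, 0.0, 1.0]] [[0.584, 0.666, -0.464, 0.926], [0.811, -0.489, 0.32, -0.485], [-0.014, -0.564, -0.826, 0.989], [0.0, 0.0, 0.0, 1.0]]
side [[457.3, 0.0, 249.8], [0.0, 457.3, 195.9], [0.0, 0.0, 1.0]] [[0.926, -0.184, 0.328, -0.076], [-0.376, -0.472, 0.797, -1.312], [0.008, -0.862, -0.507, 0.814], [0.0, 0.0, 0.0, 1.0]]
wrist [[297.3, 0.0, 255.8], [0.0, 297.3, 193.1], [0.0, 0.0, 1.0]] [[0.287, -0.918, -0.273, 0.249], [-0.958, -0.276, -0.081, -0.579], [-0.001, 0.285, -0.959, 0.373], [0.0, 0.0, 0.0, 1.0]]
{'time': 0.15, 'joint_pos': array([-1.39900725e+00,  5.32133296e-02,  1.61396478e+00, -5.79975546e-06,
        1.47600464e+00, -1.18974383e-01]), 'joint_vel': array([-0.00036981, -0.00180279, -0.00413919,  0.00116842, -0.00161245,
        0.00144133]), 'joint_efforts': array([ 7.17224830e-04, -3.94241917e+01, -3.70720875e+01, -1.22221109e-04,
        4.65943056e-03, -9.35082284e-06]), 'tool_pos': array([ 0.17911385, -0.59831334,  0.24934864]), 'tool_rot': array([-7.94694108e-04,  9.89450324e-01,  1.44870371e-01, -2.38782892e-05]), 'contact_force': array([ 0.05264034,  0.38633057, -0.31765623]), 'ft_torque': array([ 0.02127375, -0.00403825, -0.03514722]), 'gripper_width': 1.00136767148133}
```

View pics/scene0.png

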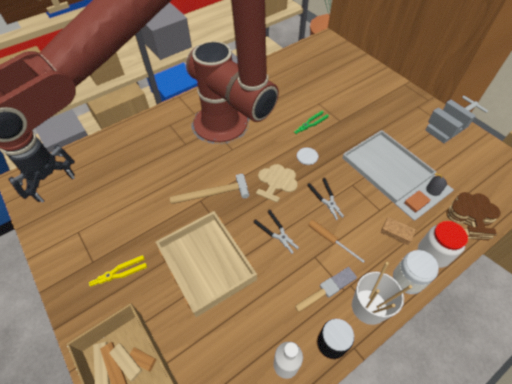

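View pics/side0.png

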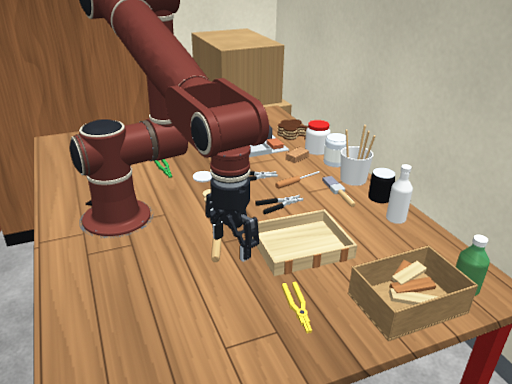

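View pics/wrist0.png

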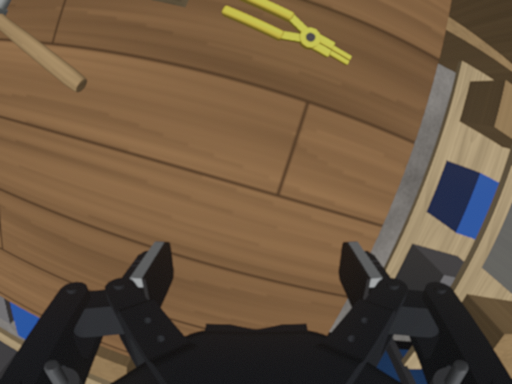

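Scene view: black-handled pliers at about (275,230) and (327,197), the crate at (206,262) and the tray at (397,170). The yellow and green look-alikes are at (118,271) and (312,122). I'll measure from enlarged crops.

```bash
cat > h.py <<'E'
import numpy as np,cv2
from plant import *
def ray(name,uv,z,c=None):
    c=c or calibration(name);K=c["intrinsics"];T=c["world_from_camera"]
    uv=np.atleast_2d(uv).astype(float);x=(uv[:,0]-K[0,2])/K[0,0];y=(uv[:,1]-K[1,2])/K[1,1]
    if name=="wrist":
        r=np.hypot(x,y);s=np.where(r>1e-9,np.sin(r)/np.maximum(r,1e-9),1);d=np.c_[x*s,y*s,np.cos(r)]
    else: d=np.c_[x,y,np.ones_like(x)]
    d=d@T[:3,:3].T;o=T[:3,3]
    return o+d*((z-o[2])/d[:,2])[:,None]
E
python3 - <<'E'
import cv2
f=cv2.imread("pics/scene0.png")
cv2.imwrite("pics/crop1.png",cv2.resize(f[170:260,240:360],None,fx=6,fy=6,interpolation=cv2.INTER_CUBIC))
cv2.imwrite("pics/crop2.png",cv2.resize(f[120:320,150:460],None,fx=2.5,fy=2.5,interpolation=cv2.INTER_CUBIC))
E
```

```text
(no output)
```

View pics/crop1.png

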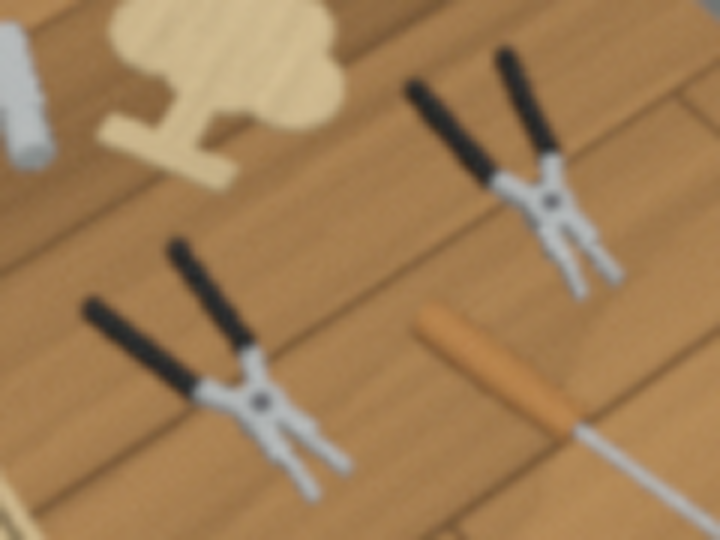

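View pics/crop2.png

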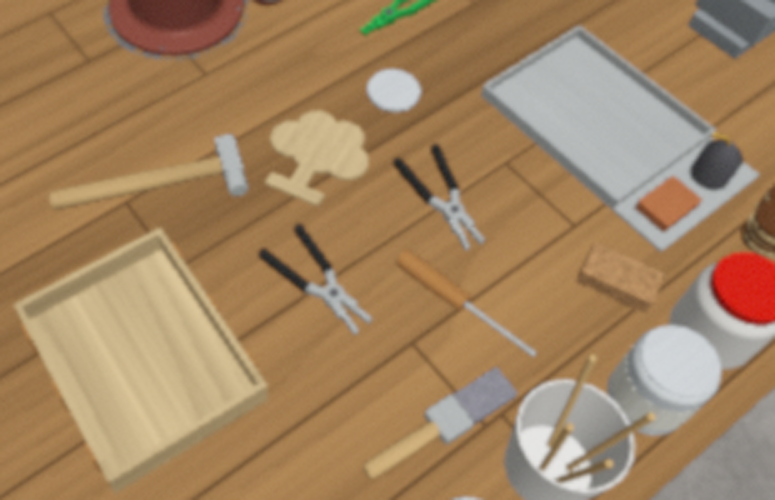

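```bash
python3 - <<'E'
from h import *
np.set_printoptions(precision=4,suppress=True)
for n,p in dict(R=[(90,305),(177,245),(261,402),(313,495),(347,467)],L=[(413,88),(506,55),(552,201),(583,295),(618,280)]).items():
    w=ray("scene",np.array(p)/6+[240,170]-0.4,0.013)
    piv=w[2];he=(w[0]+w[1])/2;jt=(w[3]+w[4])/2
    d=jt-he;d/=np.linalg.norm(d)
    print(n,"ends",w[:2,:2].tolist(),"piv",piv[:2],"tips",jt[:2],"len",np.linalg.norm(jt-he),"span",np.linalg.norm(w[0]-w[1]),"yaw",np.arctan2(d[1],d[0]),"grip",(piv-0.06*d)[:2],"alt",(he+.05*d)[:2])
print("crate",ray("scene",np.array([(17,303),(160,232),(267,385),(108,485)])/2.5+[150,120],.045)[:,:2])
print("tray",ray("scene",np.array([(484,92),(580,28),(758,173),(664,247)])/2.5+[150,120],.022)[:,:2])
E
```

```text
R ends [[0.4542957507532658, -0.15831214467284044], [0.45164851300441244, -0.09806450329474392]] piv [ 0.5537 -0.1209] tips [ 0.6094 -0.1207] len 0.15665415190076434 span 0.06030577218909216 yaw 0.047885811086842214 grip [ 0.4938 -0.1238] alt [ 0.5029 -0.1258]
L ends [[0.4470603953830374, 0.0742848872507359], [0.4608240308635521, 0.1328017454669309]] piv [0.5507 0.0852] tips [0.6068 0.0682] len 0.1569095583031835 span 0.0601137285246453 yaw -0.2270084551494443 grip [0.4923 0.0987] alt [0.5027 0.0923]
crate [[ 0.355  -0.4476]
 [ 0.3717 -0.2559]
 [ 0.6151 -0.2663]
 [ 0.6061 -0.468 ]]
tray [[0.4332 0.2501]
 [0.4269 0.4549]
 [0.7524 0.4437]
 [0.7545 0.2526]]
```

R grip is near (0.498,-0.125) with yaw 0.05; L is near (0.497,0.095) with yaw -0.23. The sizes fit the given ones (span 60 mm over handle centres/ends). I'll go above R and refine with the wrist camera.

Request:
{"fn": "servo_tool", "kwargs": {"deltas": [[[85,32,47,0,-0.5],[85,64,94,0,-1],[85,96,141,0,-1.5],[85,128,188,0,-2],[85,160,235,0,-2.3]]]}}

```text
time: 0.78
tool_pos: [0.3398, -0.362, 0.25]
tool_rot: [-0.0, 1.0, 0.024, 0.0]
contact_force: [1.6, 0.3, 0.3]
gripper_width: 0.993
```

Request:
{"fn": "servo_tool", "kwargs": {"deltas": [[[85,32,47,0,0],[85,64,94,0,0],[85,96,141,0,0],[85,128,188,0,0],[85,155,235,0,0]]]}}

```text
time: 1.4
tool_pos: [0.4949, -0.1269, 0.2501]
tool_rot: [0.0, 1.0, 0.025, 0.0]
contact_force: [1.6, 0.0, -0.0]
gripper_width: 0.995
```

Request:
{"fn": "servo_tool", "kwargs": {"deltas": [[[85,0,0,-50,0],[85,0,0,-50,0],[85,0,0,-50,0]]]}}

```text
time: 1.78
tool_pos: [0.4943, -0.1293, 0.2012]
tool_rot: [0.0, 1.0, 0.025, 0.0]
contact_force: [-0.4, 0.5, 0.8]
gripper_width: 1.001
```

```bash
python3 - <<'E'
from h import *
print(state()["tool_pos"],state()["tool_rot"]);c=calibration("wrist");np.save("c1.npy",c["world_from_camera"])
f=grab_frame("wrist");cv2.imwrite("pics/w1.png",f[:,:,::-1])
E
```

```text
[ 0.49428849 -0.12925925  0.20121508] [1.25616727e-04 9.99698166e-01 2.45663965e-02 2.31997437e-04]
```

View pics/w1.png

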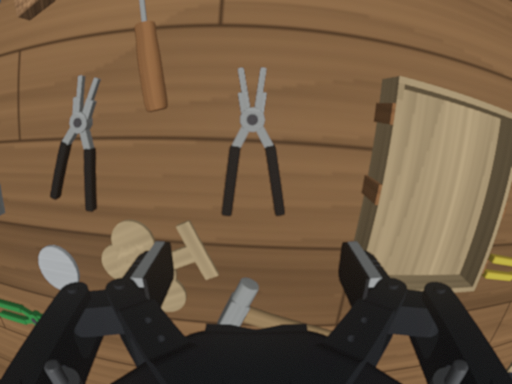

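Wrist view: R has its pivot at (252,119), handle ends at (227,213) and (280,213), and tips at (242,68) and (263,68). L has its pivot at (78,123).

```bash
python3 - <<'E'
from h import *
np.set_printoptions(precision=4,suppress=True)
c=calibration("wrist");c["world_from_camera"]=np.load("c1.npy")
for n,p in dict(R=[(227,213),(280,213),(252,119),(241,69),(263,69)],L=[(56,196),(91,209),(78,123),(81,77),(97,80)]).items():
    w=ray("wrist",p,0.014,c)
    piv=w[2];he=(w[0]+w[1])/2;jt=(w[3]+w[4])/2
    d=jt-he;d/=np.linalg.norm(d)
    print(n,"ends",w[:2,:2].tolist(),"piv",piv[:2],"tips",jt[:2],"len",np.linalg.norm(jt-he),"span",np.linalg.norm(w[0]-w[1]),"yaw",np.arctan2(d[1],d[0]),"grip",(piv-0.06*d)[:2])
E
```

```text
R ends [[0.4499168727573313, -0.10076032975508144], [0.45286174433336734, -0.1600279797525583]] piv [ 0.5546 -0.1239] tips [ 0.6072 -0.1214] len 0.156116859792361 span 0.05934076680346122 yaw 0.05795790184810383 grip [ 0.4947 -0.1274]
L ends [[0.45803287792472736, 0.126863681311932], [0.44403680406123064, 0.07177620956756392]] piv [0.5503 0.0814] tips [0.602  0.0657] len 0.1546230998108202 span 0.05683766028593195 yaw -0.21925058595516136 grip [0.4918 0.0944]
```

R is within 2 mm and 0.01 rad of the tool's pose, so I'll descend to z = 0.024 and squeeze.

Request:
{"fn": "servo_tool", "kwargs": {"deltas": [[[85,0,2,-45,0],[85,0,2,-90,0],[85,0,2,-130,0],[85,0,2,-160,0],[85,0,2,-176,0]]]}}

```text
time: 2.45
tool_pos: [0.4946, -0.1277, 0.0244]
tool_rot: [0.0, 1.0, 0.024, 0.0]
contact_force: [0.5, -0.3, -0.2]
gripper_width: 0.995
```

Request:
{"fn": "servo_tool", "kwargs": {"deltas": [[[60,0,0,0,0],[50,0,0,0,0],[42,0,0,0,0],[30,0,0,0,0],[30,0,0,0,0]]]}}

```text
time: 3.08
tool_pos: [0.4958, -0.1275, 0.027]
tool_rot: [0.001, 1.0, 0.025, 0.002]
contact_force: [-1.9, -0.1, 6.7]
gripper_width: 0.656
```

Request:
{"fn": "servo_tool", "kwargs": {"deltas": [[[20,0,0,0,0],[20,0,0,0,0],[20,0,0,0,0],[20,0,0,0,0]]]}}

```text
time: 3.58
tool_pos: [0.4958, -0.1275, 0.027]
tool_rot: [0.001, 1.0, 0.025, 0.002]
contact_force: [-1.8, -0.1, 6.0]
gripper_width: 0.657
```

```bash
python3 - <<'E'
from h import *
s=state();print(s["tool_pos"],s["gripper_width"]*85.4,s["contact_force"])
f=grab_frame("wrist");cv2.imwrite("pics/w2.png",f[:,:,::-1])
E
```

```text
[ 0.49583326 -0.12754078  0.02703448] 56.11852017642805 [-1.75085464 -0.14654611  6.01499777]
```

View pics/w2.png

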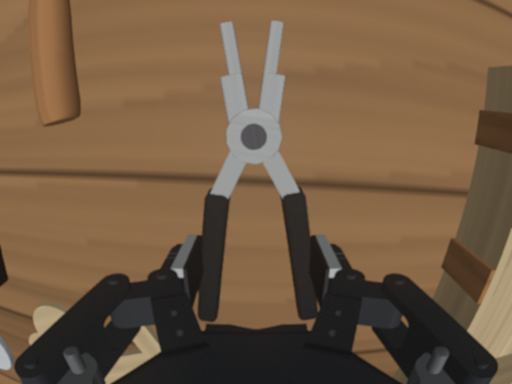

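The squeeze stalled at 56 mm with the jaws still open (picture: handles spread, jaws at (230,40)/(275,40)), so R looks seized. I'll lift it and see whether it stays that way in the air.

Request:
{"fn": "servo_tool", "kwargs": {"deltas": [[[20,0,0,20,0],[20,0,0,60,0],[20,0,0,100,0],[20,0,0,130,0],[20,0,0,130,0]]]}}

```text
time: 4.25
tool_pos: [0.4964, -0.1277, 0.1584]
tool_rot: [0.002, 1.0, 0.025, 0.004]
contact_force: [-0.7, 0.2, -2.3]
gripper_width: 0.657
```

```bash
python3 - <<'E'
from h import *
s=state();print(s["tool_pos"],s["gripper_width"]*85.4,s["contact_force"])
f=grab_frame("wrist");cv2.imwrite("pics/w3.png",f[:,:,::-1])
E
```

```text
[ 0.49644636 -0.1276502   0.1583905 ] 56.10503776028008 [-0.71816547  0.17763018 -2.29661591]
```

View pics/w3.png

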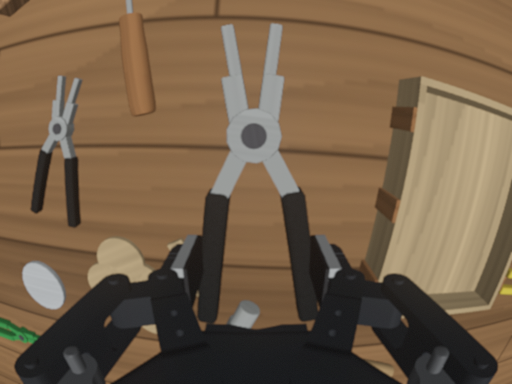

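R is held, still open at 56 mm in free air, which makes it the seized pair. I'll carry it to the tray at about (0.522, 0.351).

Request:
{"fn": "servo_tool", "kwargs": {"deltas": [[[20,2,40,10,0],[20,5,95,10,0],[20,8,150,10,-0.2],[20,10,205,10,-0.4],[20,13,260,10,-0.6]]]}}

```text
time: 4.92
tool_pos: [0.5057, 0.1348, 0.1618]
tool_rot: [0.0, 1.0, -0.007, -0.002]
contact_force: [1.4, 0.4, -1.3]
gripper_width: 0.657
```

Request:
{"fn": "servo_tool", "kwargs": {"deltas": [[[20,3,55,0,0],[20,6,110,0,0],[20,10,165,0,0],[20,13,205,0,0],[20,13,218,0,0]]]}}

```text
time: 5.55
tool_pos: [0.5188, 0.3528, 0.1615]
tool_rot: [0.001, 1.0, -0.005, -0.002]
contact_force: [0.6, -1.2, -1.6]
gripper_width: 0.654
```

```bash
python3 - <<'E'
from h import *
s=state();print(s["tool_pos"],s["gripper_width"]*85.4,s["contact_force"])
np.save("c4.npy",calibration("wrist")["world_from_camera"])
f=grab_frame("wrist");cv2.imwrite("pics/w4.png",f[:,:,::-1])
f=grab_frame("scene");cv2.imwrite("pics/s4.png",f[:,:,::-1])
E
```

```text
[0.51878757 0.3527645  0.16146315] 55.88064463255797 [ 0.62442019 -1.19274602 -1.61489655]
```

View pics/w4.png

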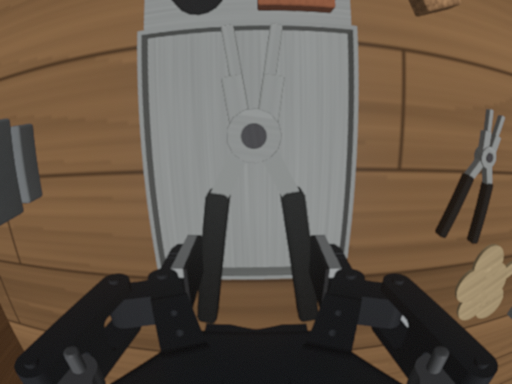

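View pics/s4.png

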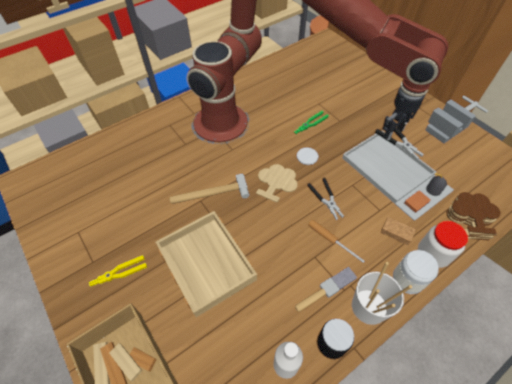

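Wrist view: tray outer rim corners at (139,31) and (357,27), near edge at row ≈279. The pliers are centred over the tray.

```bash
python3 - <<'E'
from h import *
np.set_printoptions(precision=4,suppress=True)
c=calibration("wrist");c["world_from_camera"]=np.load("c4.npy")
print(ray("wrist",[(139,31),(357,27),(352,200),(149,200),(290,279),(230,279)],.022,c))
print(ray("wrist",[(185,250),(215,200)],.16,c), c["world_from_camera"][:3,3])
E
```

```text
[[0.6691 0.4566 0.022 ]
 [0.6691 0.2577 0.022 ]
 [0.5048 0.2581 0.022 ]
 [0.5069 0.4552 0.022 ]
 [0.4181 0.3161 0.022 ]
 [0.4191 0.3791 0.022 ]]
[[0.526  0.3855 0.16  ]
 [0.5513 0.3692 0.16  ]] [0.5921 0.3508 0.2855]
```

Tray centre is (0.544, 0.357), and the measured size of 250 × 199 mm matches. The pliers span x 0.469 to 0.635, which fits. Lowering.

Request:
{"fn": "servo_tool", "kwargs": {"deltas": [[[20,0,4,-40,0],[20,0,4,-80,0],[20,0,4,-110,0],[20,0,4,-124,0],[20,0,4,-129,0]]]}}

```text
time: 6.28
tool_pos: [0.52, 0.3542, 0.0345]
tool_rot: [0.0, 1.0, -0.007, -0.001]
contact_force: [0.2, -0.8, -1.4]
gripper_width: 0.653
```

```bash
python3 - <<'E'
from h import *
s=state();print(s["tool_pos"],s["gripper_width"]*85.4,s["contact_force"])
E
```

```text
[0.52001031 0.35417393 0.03451156] 55.728848222228294 [ 0.16816498 -0.82874972 -1.44620282]
```

Not touching yet; down a few mm more, then open.

Request:
{"fn": "servo_tool", "kwargs": {"deltas": [[[20,0,0,-3,0],[20,0,0,-4,0],[70,0,0,-4,0],[85,0,0,-4,0],[85,0,0,-4,0]]]}}

```text
time: 6.9
tool_pos: [0.5206, 0.3555, 0.0319]
tool_rot: [-0.0, 1.0, -0.006, 0.001]
contact_force: [0.7, 0.3, -0.9]
gripper_width: 0.995
```

Request:
{"fn": "servo_tool", "kwargs": {"deltas": [[[85,0,0,0,0],[85,0,0,30,0],[85,0,0,70,0],[85,0,0,110,0],[85,0,0,130,0]]]}}

```text
time: 7.52
tool_pos: [0.5212, 0.3558, 0.1643]
tool_rot: [-0.001, 1.0, -0.006, 0.002]
contact_force: [0.6, 0.1, 0.4]
gripper_width: 0.994
```

```bash
python3 - <<'E'
from h import *
s=state();print(s["tool_pos"],s["gripper_width"]*85.4,s["contact_force"])
np.save("c5.npy",calibration("wrist")["world_from_camera"])
f=grab_frame("wrist");cv2.imwrite("pics/w5.png",f[:,:,::-1])
E
```

```text
[0.52124523 0.35584251 0.16427951] 84.88668919895534 [0.61832539 0.07184885 0.42329164]
```

View pics/w5.png

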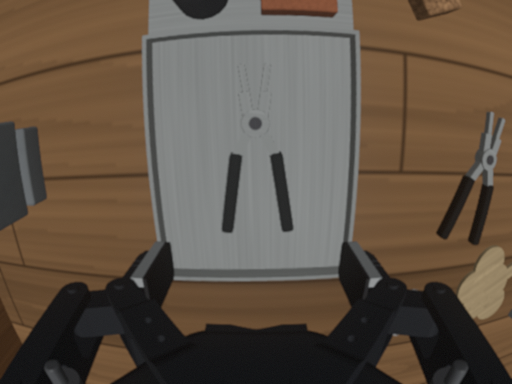

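The seized pair lies flat, well inside the tray (handles at (232,192) and (282,192), pivot at (255,123)). Now to pair L.

Request:
{"fn": "servo_tool", "kwargs": {"deltas": [[[85,-6,-52,10,-0.4],[85,-12,-104,15,-0.8],[85,-18,-156,15,-1.2],[85,-24,-208,15,-1.6],[85,-29,-259,15,-2.0]]]}}

```text
time: 8.2
tool_pos: [0.49, 0.0947, 0.1746]
tool_rot: [0.0, 0.994, -0.111, -0.001]
contact_force: [0.8, -0.2, -0.1]
gripper_width: 0.991
```

Request:
{"fn": "servo_tool", "kwargs": {"deltas": [[[85,0,0,0,0],[85,0,0,0,0]]]}}

```text
time: 8.45
tool_pos: [0.4907, 0.0964, 0.1752]
tool_rot: [-0.0, 0.994, -0.111, -0.001]
contact_force: [0.2, 0.6, 0.2]
gripper_width: 0.992
```

```bash
python3 - <<'E'
from h import *
s=state();print(s["tool_pos"],s["tool_rot"],s["gripper_width"]*85.4,s["contact_force"])
np.save("c6.npy",calibration("wrist")["world_from_camera"])
f=grab_frame("wrist");cv2.imwrite("pics/w6.png",f[:,:,::-1])
E
```

```text
[0.49072668 0.09635385 0.17519006] [-1.07680656e-04  9.93806656e-01 -1.11119714e-01 -8.53452718e-04] 84.74310809822953 [0.22866186 0.57608379 0.23055463]
```

View pics/w6.png

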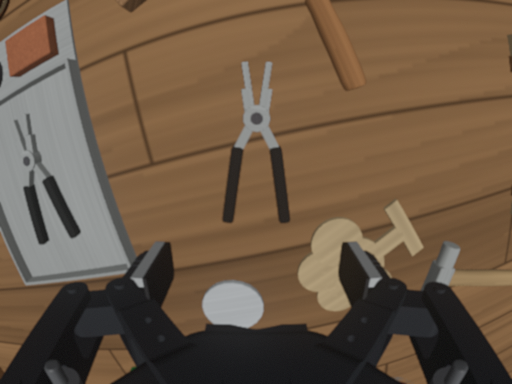

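L: pivot (257,118), ends (229,220) and (284,220), tips (245,64) and (268,64).

```bash
python3 - <<'E'
from h import *
np.set_printoptions(precision=4,suppress=True)
c=calibration("wrist");c["world_from_camera"]=np.load("c6.npy")
w=ray("wrist",[(229,219),(284,219),(257,118),(245,64),(268,64)],0.014,c)
piv=w[2];he=(w[0]+w[1])/2;jt=(w[3]+w[4])/2
d=jt-he;d/=np.linalg.norm(d)
g=piv-.06*d
print("piv",piv[:2],"len",np.linalg.norm(jt-he),"span",np.linalg.norm(w[0]-w[1]),"yaw",np.arctan2(d[1],d[0]),"grip",g[:2])
m=ray("wrist",[(335,222),(350,222),(385,245),(312,240)],0.02,c)
R=np.array([[d[0],d[1]],[-d[1],d[0]]]);print("obj rel grip",(m[:,:2]-g[:2])@R.T)
E
```

```text
piv [0.5512 0.0801] len 0.15459951018263673 span 0.0568741892617941 yaw -0.2218589095135077 grip [0.4927 0.0933]
obj rel grip [[-0.0441 -0.0811]
 [-0.0444 -0.0977]
 [-0.0735 -0.1438]
 [-0.0642 -0.0579]]
```

Request:
{"fn": "servo_tool", "kwargs": {"deltas": [[[85,2,-3,-40,0],[85,2,-3,-80,0],[85,2,-3,-115,0],[85,2,-3,-140,0],[85,2,-3,-150,0]]]}}

```text
time: 9.12
tool_pos: [0.4918, 0.0944, 0.0241]
tool_rot: [0.0, 0.994, -0.11, -0.002]
contact_force: [1.6, -0.4, 0.4]
gripper_width: 0.993
```

Request:
{"fn": "servo_tool", "kwargs": {"deltas": [[[60,0,0,0,0],[50,0,0,0,0],[42,0,0,0,0],[30,0,0,0,0],[20,0,0,0,0]]]}}

```text
time: 9.75
tool_pos: [0.4948, 0.0934, 0.0285]
tool_rot: [-0.0, 0.994, -0.111, 0.002]
contact_force: [-1.3, 0.8, 7.5]
gripper_width: 0.434
```

Request:
{"fn": "servo_tool", "kwargs": {"deltas": [[[20,0,0,0,0],[20,0,0,0,0],[20,0,0,0,0],[20,0,0,0,0]]]}}

```text
time: 10.25
tool_pos: [0.4948, 0.0934, 0.0285]
tool_rot: [-0.0, 0.994, -0.111, 0.002]
contact_force: [-1.5, 0.2, 7.6]
gripper_width: 0.438
```

```bash
python3 - <<'E'
from h import *
s=state();print(s["tool_pos"],s["gripper_width"]*85.4,s["contact_force"])
f=grab_frame("wrist");cv2.imwrite("pics/w7.png",f[:,:,::-1])
E
```

```text
[0.49483101 0.09341766 0.02852145] 37.38541028183841 [-1.54844961  0.24767819  7.56741015]
```

View pics/w7.png

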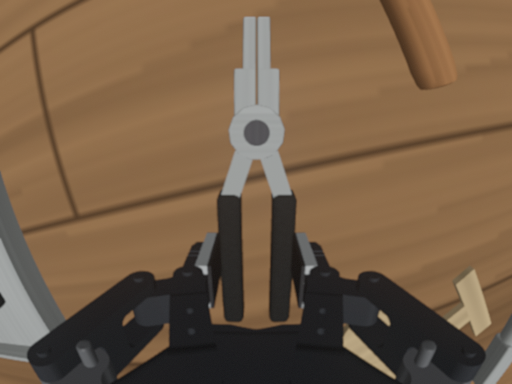

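The jaws have met and the handles are parallel at ≈38–40 mm, so L is the free pair and it is now shut. Carrying it to the crate.

Request:
{"fn": "servo_tool", "kwargs": {"deltas": [[[20,0,0,20,0],[20,0,0,60,0],[20,0,0,105,0],[20,0,-20,140,0.2],[20,0,-60,140,0.5]]]}}

```text
time: 10.92
tool_pos: [0.4953, 0.0331, 0.1706]
tool_rot: [-0.0, 0.997, -0.083, 0.004]
contact_force: [-0.1, -1.2, -2.0]
gripper_width: 0.431
```

Request:
{"fn": "servo_tool", "kwargs": {"deltas": [[[20,-6,-50,0,0.2],[20,-12,-100,0,0.4],[20,-18,-150,0,0.6],[20,-24,-200,0,0.8],[20,-30,-250,0,1.0]]]}}

```text
time: 11.55
tool_pos: [0.4624, -0.2183, 0.1662]
tool_rot: [0.0, 0.999, -0.032, 0.0]
contact_force: [-0.2, 0.1, -1.3]
gripper_width: 0.435
```

Request:
{"fn": "servo_tool", "kwargs": {"deltas": [[[20,-4,-50,0,0],[20,-8,-100,0,0],[20,-12,-135,0,0],[20,-12,-143,0,0],[20,-12,-143,0,0]]]}}

```text
time: 12.18
tool_pos: [0.4509, -0.3595, 0.166]
tool_rot: [-0.0, 0.999, -0.033, -0.0]
contact_force: [0.5, 0.2, -2.5]
gripper_width: 0.433
```

```bash
python3 - <<'E'
from h import *
s=state();print(s["tool_pos"],s["tool_rot"],s["gripper_width"]*85.4,s["contact_force"])
np.save("c8.npy",calibration("wrist")["world_from_camera"])
f=grab_frame("wrist");cv2.imwrite("pics/w8.png",f[:,:,::-1])
E
```

```text
[ 0.45092723 -0.35953904  0.16597395] [-4.39681440e-04  9.99457231e-01 -3.29392762e-02 -2.34157735e-04] 37.00951728978939 [ 0.45029037  0.19931664 -2.48971619]
```

View pics/w8.png

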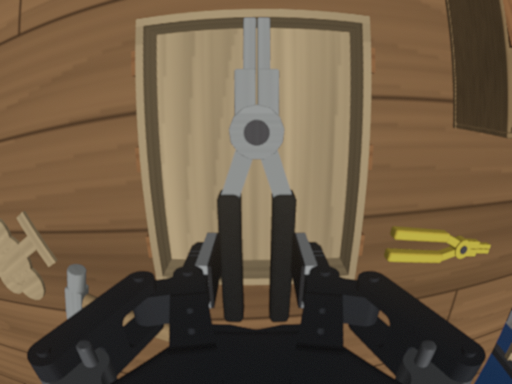

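Crate outer rim corners at (137,21) and (370,16), sides at (147,200) and (363,200), near edge at row ≈282.

```bash
python3 - <<'E'
from h import *
np.set_printoptions(precision=4,suppress=True)
c=calibration("wrist");c["world_from_camera"]=np.load("c8.npy")
print(ray("wrist",[(137,21),(370,16),(363,200),(147,200),(258,284),(256,12)],.045,c))
E
```

```text
[[ 0.6115 -0.2692  0.045 ]
 [ 0.6024 -0.4689  0.045 ]
 [ 0.438  -0.4574  0.045 ]
 [ 0.4508 -0.2619  0.045 ]
 [ 0.358  -0.357   0.045 ]
 [ 0.6047 -0.3712  0.045 ]]
```

The pliers fit: x 0.40–0.57 inside 0.365–0.599. Crate centre is (0.482, -0.364), within 3 mm of the scene camera's estimate. Lowering.

Request:
{"fn": "servo_tool", "kwargs": {"deltas": [[[20,1,-3,-40,0],[20,1,-3,-80,0],[20,1,-3,-110,0],[20,1,-3,-122,0],[20,1,-3,-127,0]]]}}

```text
time: 12.85
tool_pos: [0.4525, -0.362, 0.0393]
tool_rot: [-0.0, 0.999, -0.032, -0.0]
contact_force: [-0.7, 0.6, -1.5]
gripper_width: 0.434
```

Request:
{"fn": "servo_tool", "kwargs": {"deltas": [[[20,0,0,-1,0],[20,0,0,-2,0]]]}}

```text
time: 13.1
tool_pos: [0.453, -0.3635, 0.0388]
tool_rot: [0.001, 0.999, -0.033, 0.001]
contact_force: [-0.5, 0.0, -1.2]
gripper_width: 0.433
```

Request:
{"fn": "servo_tool", "kwargs": {"deltas": [[[20,0,0,-2,0],[20,0,0,-3,0],[20,0,0,-4,0]]]}}

```text
time: 13.48
tool_pos: [0.4526, -0.3632, 0.0355]
tool_rot: [0.0, 0.999, -0.033, 0.0]
contact_force: [-4.7, 4.5, 13.9]
gripper_width: 0.433
```

Touched the floor (14 N). Easing up 1 mm, opening and leaving.

Request:
{"fn": "servo_tool", "kwargs": {"deltas": [[[20,0,0,1,0],[50,0,0,1,0],[70,0,0,1,0],[85,0,0,1,0],[85,0,0,1,0]]]}}

```text
time: 14.1
tool_pos: [0.4521, -0.3627, 0.0341]
tool_rot: [-0.0, 0.999, -0.033, -0.0]
contact_force: [0.1, 0.3, 0.4]
gripper_width: 0.997
```

Request:
{"fn": "servo_tool", "kwargs": {"deltas": [[[85,0,0,0,0],[85,0,0,30,0],[85,0,0,70,0],[85,0,0,120,0],[85,0,0,160,0]]]}}

```text
time: 14.72
tool_pos: [0.4524, -0.363, 0.1966]
tool_rot: [0.001, 0.999, -0.033, 0.001]
contact_force: [1.0, 0.5, 0.5]
gripper_width: 0.998
```

Request:
{"fn": "servo_tool", "kwargs": {"deltas": [[[85,0,0,0,0],[85,0,0,0,0],[85,0,0,0,0]]]}}

```text
time: 15.1
tool_pos: [0.4514, -0.3619, 0.192]
tool_rot: [-0.001, 0.999, -0.033, -0.001]
contact_force: [-0.5, 0.3, -0.1]
gripper_width: 0.994
```

```bash
python3 - <<'E'
from h import *
s=state();print(s["tool_pos"],s["gripper_width"]*85.4,s["contact_force"])
np.save("c9.npy",calibration("wrist")["world_from_camera"])
f=grab_frame("wrist");cv2.imwrite("pics/w9.png",f[:,:,::-1])
f=grab_frame("scene");cv2.imwrite("pics/s9.png",f[:,:,::-1])
E
```

```text
[ 0.45137952 -0.36190528  0.19195015] 84.89145257186496 [-0.5212756   0.31306114 -0.13537146]
```

View pics/w9.png

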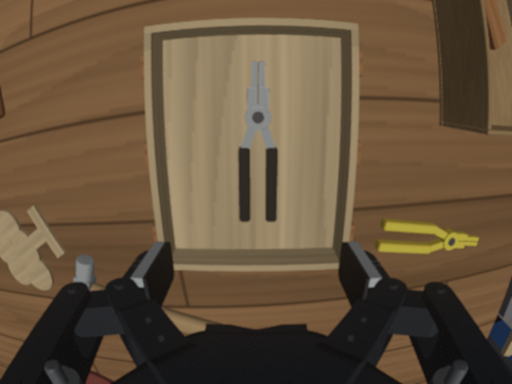

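View pics/s9.png

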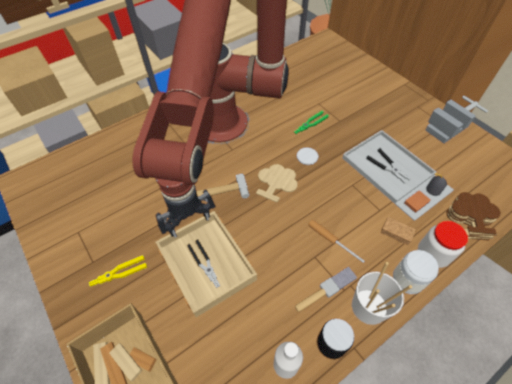

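The crate pair's handles are parallel and its jaws together, centred in the crate; the open pair is flat in the tray. The gripper is clear.

```bash
python3 - <<'E'
from h import *
c=calibration("wrist");c["world_from_camera"]=np.load("c9.npy")
w=ray("wrist",[(245,218),(271,218),(258,117)],.021,c);print(w,np.linalg.norm(w[0]-w[1]))
job_done();print(state()["time"])
E
```

```text
[[ 0.40917299 -0.34868575  0.021     ]
 [ 0.40738825 -0.37634286  0.021     ]
 [ 0.51380852 -0.36918553  0.021     ]] 0.02771463349024263
the job is handed in; nothing more can be done
the job is handed in; nothing more can be done
```

Both pairs of pliers are placed and the job is handed in; at my last clock reading 15.1 s of the 56 s had gone.

- **Seized pair (found on the right):** a full squeeze stalled at 56 mm over the handles, and it stayed there when lifted. It now lies flat in the steel repair tray with its grip point near (0.52, 0.356), about 25 mm from the tray's middle.
- **Free pair (found on the left):** it shut, with the fingers stopping at about 37–38 mm. It now lies flat in the plywood stock crate with its grip point near (0.45, -0.365), about 30 mm from the crate's middle.

**Last checks:**
- In the wrist picture the free pair's jaws are together. Its handle centres measure 28 mm apart, which with 12 mm handles makes 40 mm overall, the shut size.
- The final scene picture shows each pair flat in its own container.
- The gripper was open and clear, with contact force under 1 N.

**Disagreements:**
- The two cameras differed by about 1 cm on the tray's x position; the pliers fit by either reading.
- The opening read about 2–3 mm under the given 40 mm while shut.

**Contact forces:** the largest I read was about 14 N, when the free pair touched the crate floor. Readings came only at the end of each move.

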